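# Pry the orange snap-fit cover off its optics box

### The job

Take the red-handled pry tool from its rest, put its flat blade into the yellow-edged notch of the optics box with the orange cover and lever the cover up until it pops out of its snaps; leave it lying loose on its box with the front edge standing up. Then lay the tool back on its rest. Use only the tool on the cover, not the fingers, and leave the blue cover alone.

Things in the scene. Friction and masses are not known exactly. Their poses are not given: they have to be found in the camera images.
- pry_grip (a point): Pry tool, 130 g: red bar handle 120 long, 20 wide, 24 high; straight flat steel blade in front, 80 long, 16 wide, 4 thick, at mid-height of the handle. Point: centre of the handle; x along the tool towards the blade (handle -60 to +60 mm, blade tip +140), z up as it lies. Grip the handle across its width from above.
- rest_mid (a point): Tool rest, fixed: base plate 4 thick with two aluminium crossbars across y, 8 thick, at x = -40 mm (top 26 above the table, under the handle) and x = +85 (top 36, under the blade); end stops 88 apart. Point: where the handle's centre belongs, 38 mm above the table; x as for the tool. Fingers fit between the bars down to 5 mm over the table.
- orange_notch (a point): Notch in the front wall of the orange cover's box, fixed. Point: middle of its sill's outer edge, the fulcrum, 83 mm above the table; x points into the box, z up. Opening 48 wide, 7 high (z 0 to 7); yellow flares in front (x -11 to 0) widen the mouth to 20. Put the blade in level along x at z = 3.5 until its tip is 20 inside (15 to 23; a stop stands at 24), then lever.
- orange_cover: Orange snap-fit cover, 83 x 84 x 4 mm, 80 g, on a black box. Origin: middle of the front edge, underside, 90 mm above the table when seated, 7 above the notch point; axes as there. Two catches hold it. Swing the handle down about the fulcrum, blade up: free at a slope of 0.25 to 0.35 rad, go to 0.45 (push of 5 N). It then rests on the catches, origin about 13 higher. Level the tool, draw out.
- blue_cover: Blue snap-fit cover on a second, otherwise equal box; same origin and axes. A bystander: leave it alone.
Things that resemble listed ones, but are neither listed nor needed, are in the scene too. There is more than one size of the orange_cover; the one meant has the size given above.

How it is judged:
By the outcome, as a careful person would: the job done as asked, in the order asked, and still so for the second after the job is handed in, with the robot touching nothing.
It also fails if it takes over 58 s, if anything falls off the work surface, if the arm or the gripper's body presses on something with over 40 N, if the wrist force passes 120 N, or if a joint passes its speed limit or range.

### The arm

A 6-joint arm with a two-finger parallel gripper is mounted at the origin on the work surface. World frame = base frame: x ahead of the robot, y to its left, z up, the work surface at z = 0. Lengths are in m, angles in rad, forces in N, time in s.
With the tool pointing down it reaches from about 0.35 to 0.975 m from the base axis. Payload 17.4 kg.
Tool frame: the origin (TCP) lies on the centre line of the jaws, within the pads' length; the fingertips stand 8 mm ahead of it and the grasp point (between the pads) lies 11 mm behind it (bot.tip_extent is the distance from the TCP to the fingertips, in m); z points along the fingers, y is the direction in which the jaws open and shut (so a half turn about z gives the same grasp; the last joint's range is limited). The gripper opens to 85 mm and grips with 20 to 120 N. Pads are 22 mm wide; open, the fingers measure 114 mm over their backs; the gripper's body (76 mm by 85 mm) begins 54 mm behind the grasp point. The pads swing forward as they close: fully open they stand 13 mm farther back than shut.
Start: joints at [1.179, 0.116, 1.442, -0, 1.584, -0.038], TCP at [0.234, 0.633, 0.239] pointing down, gripper open.
Joint ranges: [-2.83, 2.83], [-0.83, 2.19], [0.07, 2.5], [-1.14, 4.28], [0.01, 3], [-2.97, 2.97]. Speed limits (rad/s): [1.89, 1.89, 2.22, 3.14, 3.14, 3.14].

### API

Orientations are given as a 3x3 rotation matrix whose columns are the frame's x, y, z axes.
In Python, from plant import status, imaging, bot gives the robot as it stands.
- The arm moves only by the tool arm_command, never from a script. Its argument "steps" is a list of rows, each an object of numbers: "tx", "ty", "tz": the shift along the world's x, y, z in mm; "roll": the turn about the world's z in rad. In form: [{"tx": .., "ty": .., "tz": .., "roll": ..}, ...]. A call has 1 to 8 rows; each row shifts and turns the commanded pose from where the row before left it; what a row does not reach is not made up. A row lasts 1/12 s, in which the tool goes at most 41.7 mm and 7.16 degrees, less where a joint would pass 70% of its speed; a pose out of reach is approached as far as the arm can. A call with a gripper value outside its range is refused whole. "jaw" is the finger opening in mm, from 0 to 85.4, set as the call begins (left out, the last holds). The fingers move at their own pace and stop on an object; "force" is the grip in N (left out, the last holds). Time passes only in rows, so rows that do not move let the fingers close. It gives the time, the measured TCP pose, the force and the opening at its end, in the units of the state.
- status.state(): the state, without advancing time (a new reading comes with each control period).
- imaging.camera(name): name is "scene" or "top" or "wrist"; returns the picture (384x512x3 uint8, red, green, blue); there is no depth.
- imaging.camera_model(name): a dict with "mtx" (3x3 intrinsics, pixels), "position" and "attitude" of the camera in the world; the wrist camera has in their place "hand_eye" (4x4, takes a point from camera to tool coordinates, whose origin is the TCP and whose axes are the flange's). Camera axes: x right, y down, z forward; pixel columns grow to the right and rows downward; lengths in m; the calibration is good to about 2 mm. A picture is of the moment at which its call begins: read the wrist's pose just before it. camera_model takes no time and is no camera call.
- bot.finish_job(): hands the job in, once; it reports no verdict.
The state is a dict: "clock": time; "joint_pos": joint angles; "joint_vel": joint speeds; "joint_efforts": joint torques, N m; "ee_pos": TCP position; "tcp_rot": TCP orientation; "force": force on the tool from outside, world axes, zero at the start; "torque": the same for the moment, N m; "gripper_width": finger opening in m.
Only numpy, scipy, OpenCV 4.12 (cv2) and the standard library are available. Lean on these libraries where they do the work, as an engineer would, in place of code of your own. Each camera call takes 0.05 s, during which the arm holds its last target. There are 200 camera calls.

## Working session

There is one attempt and no reset: what is moved stays moved. The work goes in short steps, Python scripts to look and compute and a tool call to move; the robot and the scene stay as the last step left them, time stands still between calls to the robot, and variables do not carry over. Pictures are saved under pics/ and viewed, about 8 in all and at most 12, crops included, and the job is handed in when it is done.

Besides the shell and the picture viewer there is one more tool, called by a JSON object that holds its "fn" and its "kwargs", one argument or row to a line. arm_command: Moves the arm, as the interface text tells. Its arguments: {"type":"object","properties":{"steps":{"type":"array","items":{"type":"object","properties":{"tx":{"type":"number"},"ty":{"type":"number"},"tz":{"type":"number"},"roll":{"type":"number"}}}},"jaw":{"type":"number"},"force":{"type":"number"}},"required":["steps"]}

```bash
ls; mkdir -p pics; cat > h.py <<'E'
import numpy as np, cv2
from plant import status, imaging, bot
def ray(m,u,v,T=None):
    K=np.array(m["mtx"]); d=np.linalg.inv(K)@[u,v,1]
    if "position" in m: R=np.array(m["attitude"]);p=np.array(m["position"])
    else:
        H=np.array(m["hand_eye"]); R0,p0=T; R=R0@H[:3,:3]; p=p0+R0@H[:3,3]
    return p,R@d
def onz(m,u,v,z,T=None):
    p,d=ray(m,u,v,T); return p+d*(z-p[2])/d[2]
def proj(m,X,T=None):
    p,_=ray(m,0,0,T)
    R=np.array(m["attitude"]) if "position" in m else T[0]@np.array(m["hand_eye"])[:3,:3]
    c=np.array(m["mtx"])@R.T@(np.array(X)-p); return c[:2]/c[2]
def pose():
    s=status.state(); return np.array(s["tcp_rot"]),np.array(s["ee_pos"])
E
python3 - <<'E'
from h import *
np.set_printoptions(precision=4,suppress=True)
s=status.state();print(s)
for n in("top","scene","wrist"):
    m=imaging.camera_model(n);print(n,m)
    im=imaging.camera(n)[:,:,::-1];cv2.imwrite(f"pics/{n}0.png",im)
a=cv2.imread("pics/top0.png");cv2.imwrite("pics/top0b.png",cv2.resize(a,(800,600),interpolation=cv2.INTER_CUBIC))
E
```

```text
pics
{'clock': 0.0, 'joint_pos': array([ 1.1792,  0.1165,  1.4423, -0.    ,  1.584 , -0.0378]), 'joint_vel': array([ 0.0002,  0.0005,  0.0001, -0.0012, -0.0013,  0.0012]), 'joint_efforts': array([ -0.0006, -73.2014, -63.2465,  -0.0002,   0.0066,   0.    ]), 'ee_pos': array([0.2338, 0.633 , 0.2385]), 'tcp_rot': array([[-0.9381,  0.3464, -0.0004],
       [ 0.3464,  0.9381, -0.0011],
       [ 0.    , -0.0012, -1.    ]]), 'force': array([-0.661 , -0.4548,  0.2533]), 'torque': array([ 0.031 ,  0.0396, -0.0241]), 'gripper_width': 0.08526470943352812}
top {'mtx': array([[366.7783,   0.    , 258.6207],
       [  0.    , 366.7783, 193.6626],
       [  0.    ,   0.    ,   1.    ]]), 'position': array([0.5825, 0.0187, 0.8873]), 'attitude': array([[-0.028 , -0.9937,  0.1083],
       [-0.9993,  0.0304,  0.0206],
       [-0.0238, -0.1077, -0.9939]])}
scene {'mtx': array([[361.782 ,   0.    , 260.6547],
       [  0.    , 361.782 , 190.1748],
       [  0.    ,   0.    ,   1.    ]]), 'position': array([ 1.2473, -0.1667,  0.5121]), 'attitude': array([[ 0.2947,  0.5308, -0.7946],
       [ 0.9556, -0.1589,  0.2483],
       [ 0.0055, -0.8324, -0.5541]])}
wrist {'mtx': array([[271.7333,   0.    , 256.5288],
       [  0.    , 271.7333, 192.7255],
       [  0.    ,   0.    ,   1.    ]]), 'hand_eye': array([[-0.0003, -0.9503, -0.3114,  0.0814],
       [ 1.    , -0.0004,  0.0003, -0.0009],
       [-0.0004, -0.3114,  0.9503, -0.1344],
       [ 0.    ,  0.    ,  0.    ,  1.    ]])}
```

View pics/top0b.png

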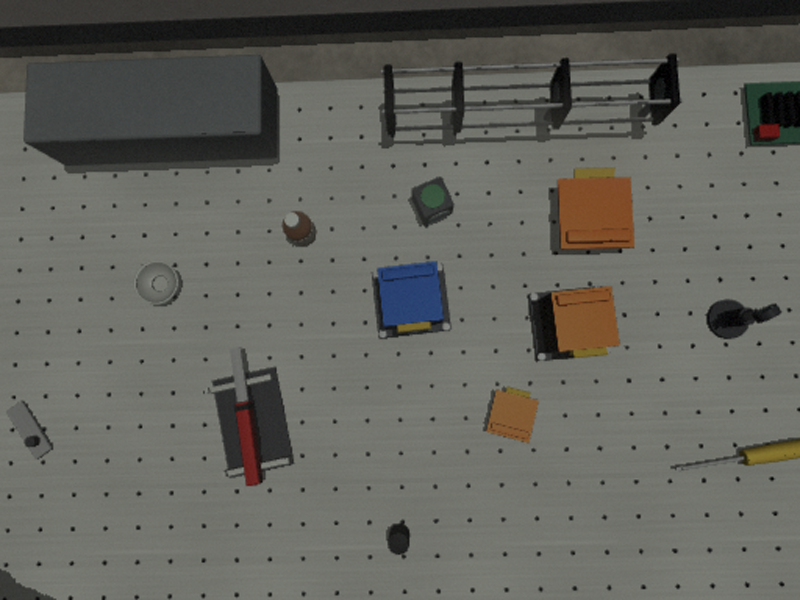

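View pics/scene0.png

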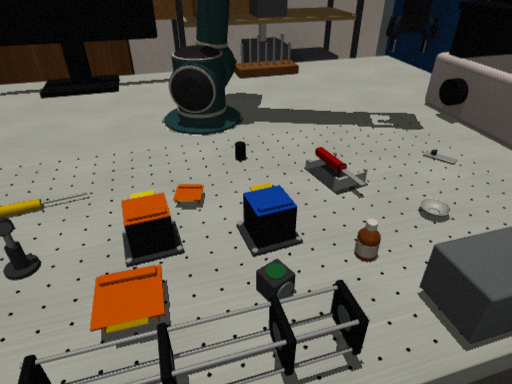

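The top view (800x600) shows three orange candidates:
- (595,212): a larger panel lying low.
- (585,318): a panel on a black box, with its yellow notch towards the robot.
- (512,415): a small panel on the table.

The red tool is on its rest at (248,440). The yellow screwdriver at (770,455) is a look-alike. By description I take the boxed cover, and next I measure sizes and poses.

```bash
python3 - <<'E'
from h import *
np.set_printoptions(precision=4,suppress=True)
m=imaging.camera_model("top");im=cv2.imread("pics/top0.png");hsv=cv2.cvtColor(im,cv2.COLOR_BGR2HSV)
def comps(lo,hi,amin=40):
    k=cv2.inRange(hsv,lo,hi);c,_=cv2.findContours(k,cv2.RETR_EXTERNAL,cv2.CHAIN_APPROX_NONE)
    return [q for q in c if cv2.contourArea(q)>amin]
for name,lo,hi,z in(("orange",(6,150,90),(16,255,255),.094),("blue",(105,120,60),(125,255,255),.094),("red",(0,150,60),(5,255,255),.050),("red2",(175,150,60),(180,255,255),.05),("yellow",(18,120,90),(32,255,255),.085)):
    for q in comps(lo,hi):
        r=cv2.minAreaRect(q);b=cv2.boxPoints(r)
        P=np.array([onz(m,*p,z)[:2] for p in b]);c=onz(m,*r[0],z)[:2]
        e=[np.linalg.norm(P[1]-P[0])*1e3,np.linalg.norm(P[2]-P[1])*1e3]
        print(name,np.round(r[0],1),"ctr",c,"edges mm",np.round(e,1),"corners",P.round(3).tolist())
crop=cv2.resize(im[215:325,120:200],None,fx=5,fy=5,interpolation=cv2.INTER_CUBIC)
crop2=cv2.resize(im[170:240,330:410],None,fx=4,fy=4,interpolation=cv2.INTER_CUBIC)
o=np.zeros((550,720,3),np.uint8);o[:550,:400]=crop;o[:280,400:720]=crop2;cv2.imwrite("pics/c1.png",o)
E
```

```text
orange [327.4 265.7] ctr [ 0.5108 -0.1066] edges mm [57.7 57.8] corners [[0.491, -0.071], [0.546, -0.087], [0.531, -0.143], [0.476, -0.126]]
orange [374.  203.6] ctr [ 0.6398 -0.2126] edges mm [83.2 83. ] corners [[0.677, -0.168], [0.686, -0.251], [0.603, -0.256], [0.594, -0.174]]
orange [381.  135.9] ctr [ 0.7884 -0.2371] edges mm [102.3 100.8] corners [[0.839, -0.187], [0.84, -0.289], [0.739, -0.287], [0.738, -0.186]]
blue [262.2 187.7] ctr [0.6818 0.027 ] edges mm [84.2 81.7] corners [[0.719, 0.072], [0.726, -0.012], [0.645, -0.018], [0.638, 0.065]]
red [158.  286.1] ctr [0.4716 0.2682] edges mm [ 18.6 106.1] corners [[0.523, 0.285], [0.526, 0.267], [0.421, 0.251], [0.418, 0.27]]
red [492.  83.] ctr [ 0.9172 -0.5167] edges mm [27.7 19.5] corners [[0.927, -0.504], [0.926, -0.531], [0.907, -0.53], [0.908, -0.502]]
yellow [494.7 290.2] ctr [ 0.45   -0.4566] edges mm [72.6 19.5] corners [[0.455, -0.42], [0.465, -0.492], [0.445, -0.493], [0.435, -0.421]]
yellow [377.5 225. ] ctr [ 0.5938 -0.2199] edges mm [45.3 10.9] corners [[0.598, -0.197], [0.6, -0.242], [0.589, -0.243], [0.587, -0.197]]
yellow [264.8 208.7] ctr [0.6364 0.0226] edges mm [44.   8.4] corners [[0.639, 0.045], [0.643, 0.001], [0.634, 0.0], [0.63, 0.044]]
yellow [380.  110.5] ctr [ 0.8488 -0.2416] edges mm [53.3 11.5] corners [[0.856, -0.215], [0.854, -0.269], [0.842, -0.268], [0.844, -0.215]]
```

View pics/c1.png

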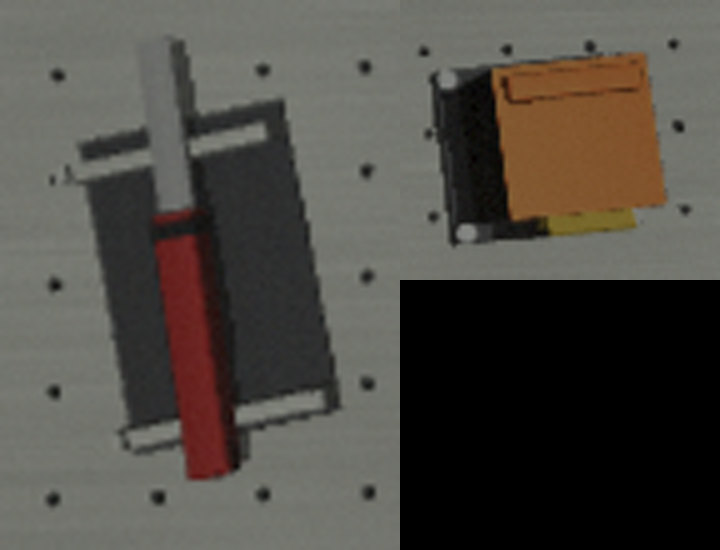

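The crops confirm it: the boxed orange cover is 83 x 83 mm, against 101 and 58 mm for the other two. Its yellow notch faces the robot (-x), and the red tool lies on its rest pointing about +x. Next I move the wrist over the tool.

{"fn": "arm_command", "kwargs": {
  "steps": [
    {"tx":20,"ty":-30,"roll":0.05},
    {"tx":20,"ty":-30,"roll":0.05},
    {"tx":20,"ty":-30,"roll":0.05},
    {"tx":20,"ty":-30,"roll":0.05},
    {"tx":20,"ty":-30,"roll":0.05},
    {"tx":20,"ty":-30,"roll":0.05},
    {"tx":20,"ty":-30,"roll":0.05},
    {"tx":20,"ty":-30,"roll":0.05}
  ]
}}

```text
$.steps[0]: bad value
```

{"fn": "arm_command", "kwargs": {
  "steps": [
    {"tx":20,"ty":-30,"roll":0.025},
    {"tx":20,"ty":-30,"roll":0.025},
    {"tx":20,"ty":-30,"roll":0.025},
    {"tx":26,"ty":-33,"roll":0.025},
    {},
    {}
  ]
}}

```text
$.steps[0]: bad value
```

```bash
python3 - <<'E'
from h import *
np.set_printoptions(precision=4,suppress=True)
R,p=pose();im=np.ascontiguousarray(imaging.camera("wrist")[:,:,::-1]);np.savez("w1.npz",R=R,p=p);cv2.imwrite("pics/w1.png",im);print(p,R,status.state()["clock"])
cv2.imwrite("pics/w1b.png",cv2.resize(im,(800,600),interpolation=cv2.INTER_CUBIC))
E
```

```text
[0.2338 0.6331 0.2387] [[-0.9381  0.3464 -0.0004]
 [ 0.3464  0.9381 -0.0008]
 [ 0.0001 -0.0009 -1.    ]] 0.2
```

View pics/w1b.png

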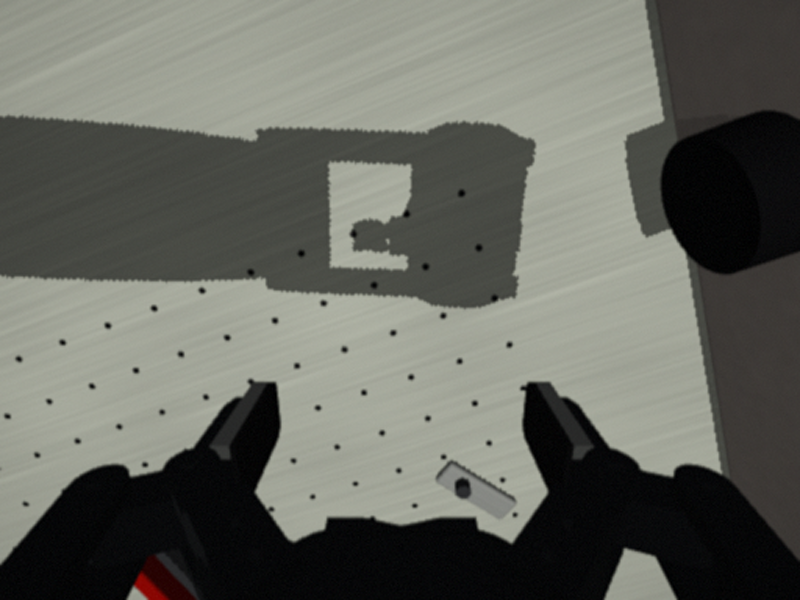

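The picture shows only the start view, because both move calls were refused. The tool's red handle is at the lower left. I'll resend with every key given.

{"fn": "arm_command", "kwargs": {
  "steps": [
    {"tx":20,"ty":-30,"tz":0,"roll":0.05},
    {"tx":20,"ty":-30,"tz":0,"roll":0.05},
    {"tx":20,"ty":-30,"tz":0,"roll":0.05},
    {"tx":20,"ty":-30,"tz":0,"roll":0.05},
    {"tx":20,"ty":-30,"tz":0,"roll":0.05},
    {"tx":20,"ty":-30,"tz":0,"roll":0.05},
    {"tx":20,"ty":-30,"tz":0,"roll":0.05},
    {"tx":20,"ty":-30,"tz":0,"roll":0.05}
  ]
}}

```text
clock: 0.87
ee_pos: [0.3944, 0.3916, 0.2393]
tcp_rot: [[-0.999, -0.049, 0.0], [-0.049, 0.999, 0.0], [-0.0, 0.0, -1.0]]
force: [0.7, -0.8, 0.2]
gripper_width: 0.0851
```

{"fn": "arm_command", "kwargs": {
  "steps": [
    {"tx":20,"ty":-30,"tz":0,"roll":0.025},
    {"tx":20,"ty":-30,"tz":0,"roll":0.025},
    {"tx":20,"ty":-30,"tz":0,"roll":0.025},
    {"tx":26,"ty":-33,"tz":0,"roll":0.025},
    {"tx":0,"ty":0,"tz":0,"roll":0},
    {"tx":0,"ty":0,"tz":0,"roll":0}
  ]
}}

```text
clock: 1.37
ee_pos: [0.4806, 0.2689, 0.2391]
tcp_rot: [[-0.99, -0.142, -0.0], [-0.142, 0.99, -0.0], [0.0, -0.0, -1.0]]
force: [0.5, -0.1, 0.2]
gripper_width: 0.0857
```

```bash
python3 - <<'E'
from h import *
np.set_printoptions(precision=4,suppress=True)
R,p=pose();im=np.ascontiguousarray(imaging.camera("wrist")[:,:,::-1]);np.savez("w2.npz",R=R,p=p);cv2.imwrite("pics/w2.png",im);print(p,R,status.state()["clock"])
cv2.imwrite("pics/w2b.png",cv2.resize(im,(800,600),interpolation=cv2.INTER_CUBIC))
E
```

```text
[0.4806 0.2689 0.2391] [[-0.9898 -0.1424 -0.0003]
 [-0.1424  0.9898 -0.0002]
 [ 0.0003 -0.0001 -1.    ]] 1.4167
```

View pics/w2b.png

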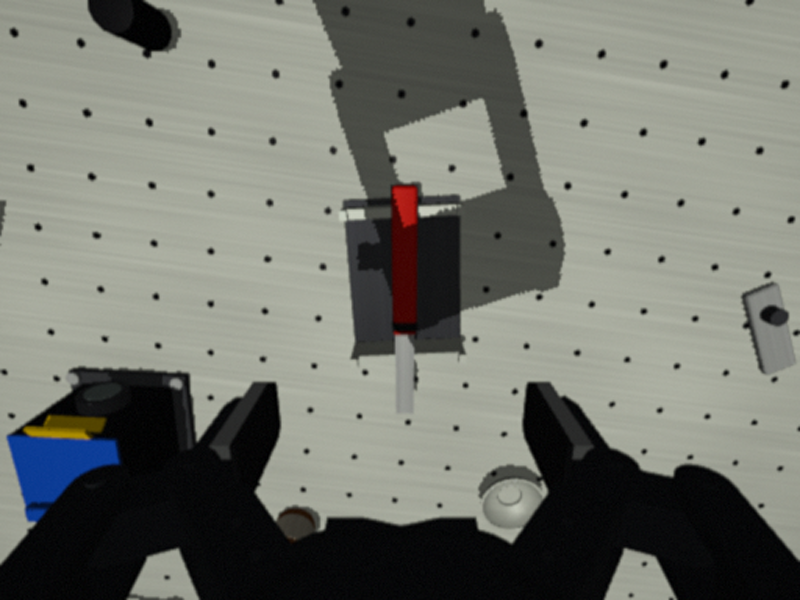

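The wrist view (800 px) shows the handle centre line from (405,185) to (405,330) and the blade tip at (404,413). The tool is almost aligned with the jaws. The rest plate spans columns 345-462 and rows 200-355. Now I measure it.

```bash
python3 - <<'E'
from h import *
np.set_printoptions(precision=4,suppress=True)
d=np.load("w2.npz");T=(d["R"],d["p"]);m=imaging.camera_model("wrist");im=cv2.imread("pics/w2.png");hsv=cv2.cvtColor(im,cv2.COLOR_BGR2HSV)
k=cv2.inRange(hsv,(0,150,30),(6,255,255))|cv2.inRange(hsv,(174,150,30),(180,255,255))
k[:, :200]=0;k[:,320:]=0
for r in range(118,214,5):
    c=np.where(k[r])[0]
    if len(c): print(r,c.min(),c.max()+1,onz(m,c.min(),r+.5,.05,T)[:2],onz(m,c.max()+1,r+.5,.05,T)[:2])
rr=np.where(k.any(1))[0];print("rows",rr.min(),rr.max())
# blade edges by brightness rows 220..262
for r in range(218,268,5):
    g=im[r,245:272].mean(1).astype(int);print(r,g)
def P(u,v,z):return onz(m,u/1.5625,v/1.5625,z,T)[:2]
print("rest bar rear ends",P(341,212,.026),P(461,208,.026),"plate far corners",P(355,357,.004),P(464,352,.004),"plate near",P(345,202,.004),P(461,197,.004),"tip",P(404,413,.04),"handle rear top",P(404,185,.05),"handle front",P(404,335,.05))
E
```

```text
118 254 265 [0.4162 0.2567] [0.4144 0.2692]
123 251 267 [0.4222 0.254 ] [0.4196 0.2723]
128 250 268 [0.428  0.2536] [0.425  0.2743]
133 251 267 [0.4335 0.2555] [0.4308 0.2741]
138 251 267 [0.4392 0.2563] [0.4365 0.2749]
143 250 268 [0.4451 0.2559] [0.4421 0.277 ]
148 250 267 [0.451  0.2567] [0.4481 0.2768]
153 250 267 [0.4569 0.2575] [0.454  0.2777]
158 251 267 [0.4627 0.2595] [0.46   0.2786]
163 251 267 [0.4688 0.2604] [0.4661 0.2795]
168 251 267 [0.4749 0.2612] [0.4722 0.2805]
173 251 267 [0.4811 0.2621] [0.4784 0.2815]
178 251 267 [0.4874 0.2629] [0.4846 0.2824]
183 251 267 [0.4938 0.2638] [0.4909 0.2834]
188 251 267 [0.5002 0.2647] [0.4974 0.2844]
193 251 267 [0.5067 0.2656] [0.5038 0.2854]
198 251 267 [0.5133 0.2665] [0.5104 0.2865]
203 252 267 [0.5198 0.2686] [0.5171 0.2875]
213 252 266 [0.5333 0.2705] [0.5308 0.2883]
rows 118 213
218 [ 49  51  52  52  51  51  43  74 135 146 148 152 152 154 152 152 139  96
  64  57  52  52  52  53  52  51  52]
223 [ 51  52  53  52  52  52  51  78 136 144 145 150 152 153 152 150 148 146
 144 131  79  52  51  50  52  52  50]
228 [163 163 162 163 
[... 423 characters left out ...]
56 170 168 168]
248 [165 164 166 165 163 165 164 163 150 142 140 145 148 150 145 147 146 142
 136 122  94  99 151 166 164 163 164]
253 [168 169 169 169 168 168 168 164 153 142 140 146 148 150 147 147 144 140
 141 148 159 163 163 163 161 161 159]
258 [167 165 164 164 164 165 165 162 152 142 141 146 149 149 147 145 144 143
 141 149 160 164 165 164 165 164 164]
263 [165 166 167 165 168 168 167 165 155 144 142 147 149 151 149 148 146 145
 143 151 164 165 165 166 165 165 165]
rest bar rear ends [0.4445 0.215 ] [0.4277 0.3101] plate far corners [0.5815 0.239 ] [0.5616 0.3413] plate near [0.4385 0.2148] [0.4204 0.3118] tip [0.613  0.2907] handle rear top [0.4153 0.2618] handle front [0.5334 0.279 ]
```

Measured: handle centre (0.4744, 0.271), yaw 0.147, length 119 mm and tip distance 140 mm, all matching the sizes given. The rest middle comes out at (0.4755, 0.270), yaw about 0.186. I'll grip 20 mm ahead of the handle centre, near the centre of mass.

{"fn": "arm_command", "kwargs": {
  "steps": [
    {"tx":13,"ty":5,"tz":-30,"roll":0.004},
    {"tx":0,"ty":0,"tz":-40,"roll":0},
    {"tx":0,"ty":0,"tz":-40,"roll":0},
    {"tx":0,"ty":0,"tz":-40,"roll":0},
    {"tx":0,"ty":0,"tz":-35,"roll":0},
    {"tx":0,"ty":0,"tz":-27,"roll":0},
    {"tx":0,"ty":0,"tz":0,"roll":0}
  ],
  "jaw": 60
}}

```text
clock: 2.0
ee_pos: [0.4892, 0.2753, 0.0216]
tcp_rot: [[-0.988, -0.151, -0.007], [-0.151, 0.989, -0.003], [0.008, -0.002, -1.0]]
force: [-0.2, -0.8, -0.6]
gripper_width: 0.06
```

{"fn": "arm_command", "kwargs": {
  "steps": [
    {"tx":0,"ty":0,"tz":0,"roll":0},
    {"tx":0,"ty":0,"tz":0,"roll":0},
    {"tx":0,"ty":0,"tz":0,"roll":0},
    {"tx":0,"ty":0,"tz":0,"roll":0},
    {"tx":0,"ty":0,"tz":0,"roll":0},
    {"tx":0,"ty":0,"tz":0,"roll":0},
    {"tx":0,"ty":0,"tz":0,"roll":0},
    {"tx":0,"ty":0,"tz":0,"roll":0}
  ],
  "jaw": 10,
  "force": 80
}}

```text
clock: 2.67
ee_pos: [0.4937, 0.2763, 0.03]
tcp_rot: [[-0.989, -0.15, 0.003], [-0.15, 0.989, 0.002], [-0.004, 0.002, -1.0]]
force: [-2.2, 1.0, 6.2]
gripper_width: 0.0189
```

Gripped at 19 mm opening. I lift straight up.

{"fn": "arm_command", "kwargs": {
  "steps": [
    {"tx":0,"ty":0,"tz":10,"roll":0},
    {"tx":0,"ty":0,"tz":25,"roll":0},
    {"tx":0,"ty":0,"tz":25,"roll":0},
    {"tx":0,"ty":0,"tz":25,"roll":0},
    {"tx":0,"ty":0,"tz":25,"roll":0},
    {"tx":0,"ty":0,"tz":0,"roll":0},
    {"tx":0,"ty":0,"tz":0,"roll":0}
  ]
}}

```text
clock: 3.25
ee_pos: [0.4933, 0.2758, 0.1402]
tcp_rot: [[-0.989, -0.15, 0.004], [-0.15, 0.989, 0.002], [-0.004, 0.001, -1.0]]
force: [-0.3, 0.8, -1.5]
gripper_width: 0.0184
```

```bash
python3 - <<'E'
from h import *
np.set_printoptions(precision=4,suppress=True)
R,p=pose();im=np.ascontiguousarray(imaging.camera("wrist")[:,:,::-1]);np.savez("w3.npz",R=R,p=p);cv2.imwrite("pics/w3.png",im)
sc=np.ascontiguousarray(imaging.camera("scene")[:,:,::-1]);cv2.imwrite("pics/s3.png",sc)
print(p,status.state()["clock"],status.state()["force"])
# predicted tool pixels in scene if level
ax=np.array([np.cos(.147),np.sin(.147),0]);c=p-ax*.02+[0,0,.011];m=imaging.camera_model("scene");mw=imaging.camera_model("wrist")
for s in(-.06,.06,.14):print(s,proj(m,c+s*ax),proj(mw,c+s*ax,(R,p)))
a=cv2.resize(sc[60:220,260:430],None,fx=3.4,fy=3.4,interpolation=cv2.INTER_CUBIC)
cv2.imwrite("pics/s3c.png",a)
E
```

```text
[0.4933 0.2758 0.1402] 3.35 [ 0.2    -0.6675 -1.9083]
-0.06 [321.9352 111.6759] [257.4816 107.8848]
0.06 [349.5209 128.4293] [256.6526 327.7371]
0.14 [371.2781 141.643 ] [256.293 423.101]
```

View pics/s3c.png

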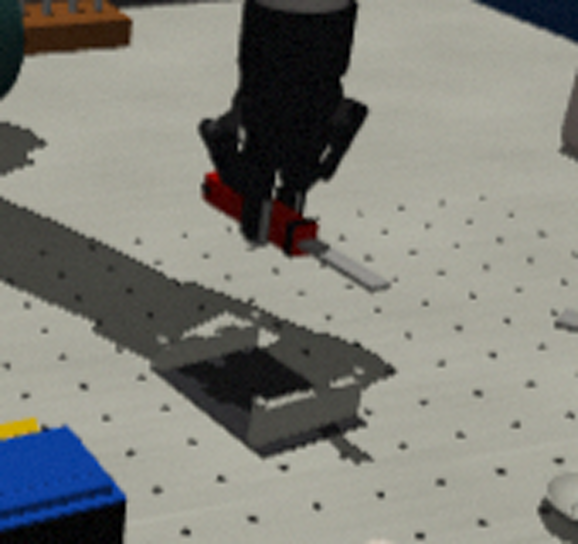

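The scene crop shows the tool held level clear of the rest, with the tip at scene pixel (373,144) and the rear at (322,115). Now I look down on the orange box's notch from above with the wrist camera.

{"fn": "arm_command", "kwargs": {
  "steps": [
    {"tx":5,"ty":-10,"tz":25,"roll":0},
    {"tx":16,"ty":-34,"tz":15,"roll":0},
    {"tx":16,"ty":-34,"tz":15,"roll":0},
    {"tx":16,"ty":-34,"tz":15,"roll":0},
    {"tx":16,"ty":-34,"tz":10,"roll":0},
    {"tx":16,"ty":-34,"tz":10,"roll":0},
    {"tx":16,"ty":-34,"tz":0,"roll":-0.01},
    {"tx":16,"ty":-34,"tz":0,"roll":-0.01}
  ]
}}

```text
clock: 4.02
ee_pos: [0.61, 0.0256, 0.227]
tcp_rot: [[-0.992, -0.129, -0.0], [-0.129, 0.992, 0.0], [0.0, 0.0, -1.0]]
force: [0.0, 1.1, -2.1]
gripper_width: 0.0193
```

{"fn": "arm_command", "kwargs": {
  "steps": [
    {"tx":16,"ty":-34,"tz":0,"roll":-0.01},
    {"tx":16,"ty":-34,"tz":0,"roll":-0.01},
    {"tx":16,"ty":-34,"tz":0,"roll":-0.01},
    {"tx":16,"ty":-34,"tz":0,"roll":-0.01},
    {"tx":16,"ty":-34,"tz":0,"roll":-0.01},
    {"tx":10,"ty":-20,"tz":0,"roll":0},
    {"tx":0,"ty":0,"tz":0,"roll":0},
    {"tx":0,"ty":0,"tz":0,"roll":0}
  ]
}}

```text
clock: 4.68
ee_pos: [0.6995, -0.1636, 0.2253]
tcp_rot: [[-0.997, -0.078, -0.003], [-0.078, 0.997, 0.001], [0.003, 0.001, -1.0]]
force: [-0.5, 0.2, -0.8]
gripper_width: 0.0189
```

```bash
python3 - <<'E'
from h import *
np.set_printoptions(precision=4,suppress=True)
R,p=pose();im=np.ascontiguousarray(imaging.camera("wrist")[:,:,::-1]);np.savez("w4.npz",R=R,p=p);cv2.imwrite("pics/w4.png",im)
print(p,R[:2,1],status.state()["clock"],status.state()["force"])
cv2.imwrite("pics/w4b.png",cv2.resize(im,(800,600),interpolation=cv2.INTER_CUBIC))
E
```

```text
[ 0.6995 -0.1636  0.2253] [-0.0785  0.9969] 4.7333 [-0.8904  0.1676 -1.1178]
```

View pics/w4b.png

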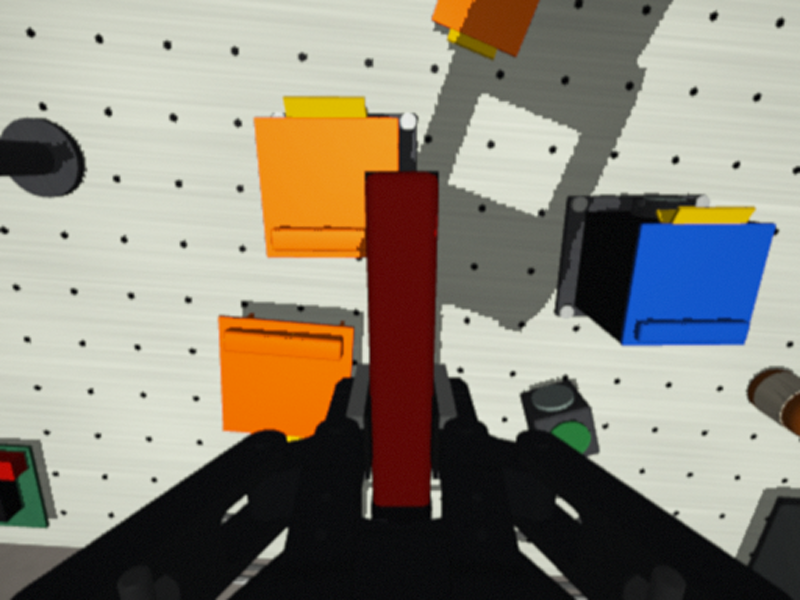

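This view shows the front edge of the orange cover along (255,118)-(399,118), the yellow flare at (284-366, 97-117), and the handle's rear end at (366-438, 172). Now the numbers.

```bash
python3 - <<'E'
from h import *
np.set_printoptions(precision=4,suppress=True)
d=np.load("w4.npz");T=(d["R"],d["p"]);m=imaging.camera_model("wrist");im=cv2.imread("pics/w4.png");hsv=cv2.cvtColor(im,cv2.COLOR_BGR2HSV)
o=cv2.inRange(hsv,(6,150,120),(17,255,255));y=cv2.inRange(hsv,(20,120,90),(34,255,255))
pts=[]
for c in range(168,252,2):
    r=np.where(o[60:150,c])[0]; pts.append((c+.5,60+r.min()))
pts=np.array(pts,float);W=np.array([onz(m,*q,.094,T)[:2] for q in pts])
f=np.polyfit(W[:,1],W[:,0],1);print("front edge x=",f,"yaw",-np.arctan(f[0]),"resid",np.abs(np.polyval(f,W[:,1])-W[:,0]).max())
for r in(80,85,90,95):
    c=np.where(o[r,140:262])[0]+140;print(r,c.min(),c.max()+1,onz(m,c.min(),r,.094,T)[:2],onz(m,c.max()+1,r,.094,T)[:2])
y[:,:150]=0;y[:,260:]=0;y[150:]=0
rr,cc=np.where(y);print("yellow",rr.min(),rr.max()+1,cc.min(),cc.max()+1)
for z in(.083,.09):print(z,[onz(m,c,r,z,T)[:2] for c,r in((cc.min(),70),(cc.max()+1,70),(cc.mean(),rr.min()))])
red=cv2.inRange(hsv,(0,150,30),(6,255,255))|cv2.inRange(hsv,(174,150,30),(180,255,255))
red[:,:228]=0;red[:,290:]=0
rr,cc=np.where(red);print("red rows",rr.min(),rr.max())
for r in(114,130,150,200,240,300):
    c=np.where(red[r])[0];print(r,c.min(),c.max()+1)
R,p=T;x=-R[:,0]
for t in(0,.05,-.05):
  for dz in(.008,.011):
    rear=p+[0,0,dz]-x*.08*np.cos(t)-np.array([0,0,.08*np.sin(t)])+np.array([0,0,.012]);
    print(t,dz,proj(m,rear+R[:,1]*.01,T),proj(m,rear-R[:,1]*.01,T))
E
```

```text
front edge x= [-0.083   0.5793] yaw 0.08280274230856133 resid 0.000719515712600316
80 163 255 [ 0.604  -0.2561] [ 0.5975 -0.173 ]
85 164 255 [ 0.6082 -0.2553] [ 0.6017 -0.1727]
90 164 255 [ 0.6125 -0.2554] [ 0.606  -0.1724]
95 165 255 [ 0.6168 -0.2546] [ 0.6103 -0.172 ]
yellow 62 76 181 235
0.083 [array([ 0.5934, -0.2427]), array([ 0.5895, -0.1924]), array([ 0.5847, -0.2181])]
0.09 [array([ 0.5941, -0.2408]), array([ 0.5902, -0.1919]), array([ 0.5855, -0.2169])]
red rows 109 324
114 234 280
130 235 280
150 235 280
200 236 278
240 237 278
300 238 276
0 0.008 [282.1184 107.9075] [232.3531 107.9256]
0 0.011 [282.819  108.0016] [231.7187 108.0202]
0.05 0.008 [281.2329 108.0413] [233.1553 108.0588]
0.05 0.011 [281.8862 108.1355] [232.5638 108.1535]
-0.05 0.008 [283.0528 108.3039] [231.5075 108.3227]
-0.05 0.011 [283.8052 108.4125] [230.8262 108.4318]
```

```bash
cat > tilt.py <<'E'
from h import *
from scipy.optimize import least_squares
def fit(R,p,im,rows,r0=None):
    m=imaging.camera_model("wrist");hsv=cv2.cvtColor(im,cv2.COLOR_BGR2HSV)
    red=cv2.inRange(hsv,(0,130,20),(8,255,255))|cv2.inRange(hsv,(172,130,20),(180,255,255))
    red[:,:225]=0;red[:,292:]=0
    rs=np.where(red.any(1))[0];print("rear row",rs.min())
    x=-R[:,0];Y=R[:,1];obs=[]
    for r in rows:
        c=np.where(red[r])[0];obs.append((r,c.min(),c.max()+1))
    obs=np.array(obs,float)
    def res(q,b=0):
        dz,t,yo=q;out=[]
        for r,a,bb in obs:
            n=np.array([-np.sin(t)*x[0],-np.sin(t)*x[1],np.cos(t)])  # top-face normal (t>0: blade up)
            c0=p+[0,0,dz]+n*.012
            for u,s in((bb,1),(a,-1)):
                o,d=ray(m,u,r+.5,(R,p));l=(n@(c0-o))/(n@d);X=o+l*d
                out.append(((X-p)@Y-yo-s*.01)*1e3)
        return out
    f=least_squares(res,[.009,0,0]);return f.x,np.abs(f.fun).max()
E
python3 - <<'E'
from tilt import *
np.set_printoptions(precision=4,suppress=True)
for w,rows in(("w4",range(114,320,12)),("w3",range(114,320,12))):
    d=np.load(w+".npz");print(w,fit(d["R"],d["p"],cv2.imread(f"pics/{w}.png"),rows))
m=imaging.camera_model("scene");h=cv2.cvtColor(cv2.imread("pics/s3.png"),cv2.COLOR_BGR2HSV)
d=np.load("w3.npz");x=-d["R"][:,0]
for dz,t in((.008,0),(.004,0),(.008,-.05),(.008,.05),(.004,.05)):
    a=np.array([np.cos(t)*x[0],np.cos(t)*x[1],np.sin(t)]);g=d["p"]+[0,0,dz];print(dz,t,"scene tip,blade root,rear",proj(m,g+.12*a),proj(m,g+.04*a),proj(m,g-.08*a))
E
```

```text
rear row 74
w4 (array([ 0.0026,  0.0082, -0.    ]), np.float64(0.4714266186322865))
rear row 110
w3 (array([ 0.0036, -0.0372, -0.    ]), np.float64(0.6563205867306087))
0.008 0 scene tip,blade root,rear [371.179  142.8106] [349.3885 129.5627] [321.7447 112.7563]
0.004 0 scene tip,blade root,rear [370.8717 144.4019] [349.1567 131.0794] [321.5973 114.1712]
0.008 -0.05 scene tip,blade root,rear [370.6752 145.1665] [349.2599 130.314 ] [321.9137 111.3481]
0.008 0.05 scene tip,blade root,rear [371.599 140.382] [349.4921 128.7942] [321.6182 114.1834]
0.004 0.05 scene tip,blade root,rear [371.2892 141.9861] [349.2598 130.3146] [321.4714 115.5919]
```

The tool is level within about 0.02 rad and sits 5-8 mm above the TCP. The notch is at (0.597, -0.2155, 0.083), yaw 0.083; the top view gave (0.5985, -0.215), which agrees. I retreat to a pose in front of the notch.

{"fn": "arm_command", "kwargs": {
  "steps": [
    {"tx":-31,"ty":-8,"tz":0,"roll":0.004},
    {"tx":-31,"ty":-8,"tz":0,"roll":0},
    {"tx":-31,"ty":-8,"tz":0,"roll":0},
    {"tx":-31,"ty":-8,"tz":0,"roll":0},
    {"tx":-31,"ty":-8,"tz":0,"roll":0},
    {"tx":-31,"ty":-8,"tz":0,"roll":0},
    {"tx":-31,"ty":-8,"tz":0,"roll":0},
    {"tx":-31,"ty":-8,"tz":0,"roll":0}
  ]
}}

```text
clock: 5.4
ee_pos: [0.45, -0.2254, 0.2269]
tcp_rot: [[-0.996, -0.086, -0.0], [-0.086, 0.996, 0.0], [-0.0, 0.0, -1.0]]
force: [-0.5, -1.5, -0.1]
gripper_width: 0.0188
```

{"fn": "arm_command", "kwargs": {
  "steps": [
    {"tx":0,"ty":0,"tz":-30,"roll":0},
    {"tx":0,"ty":0,"tz":-36,"roll":0},
    {"tx":0,"ty":0,"tz":-36,"roll":0},
    {"tx":0,"ty":0,"tz":-30,"roll":0},
    {"tx":0,"ty":0,"tz":-13,"roll":0},
    {"tx":0,"ty":0,"tz":0,"roll":0},
    {"tx":0,"ty":0,"tz":0,"roll":0},
    {"tx":0,"ty":0,"tz":0,"roll":0}
  ]
}}

```text
clock: 6.07
ee_pos: [0.4526, -0.2267, 0.0845]
tcp_rot: [[-0.996, -0.085, 0.002], [-0.085, 0.996, -0.001], [-0.002, -0.001, -1.0]]
force: [-0.4, -0.5, -1.5]
gripper_width: 0.0192
```

{"fn": "arm_command", "kwargs": {
  "steps": [
    {"tx":0,"ty":0,"tz":-5,"roll":0},
    {"tx":0,"ty":0,"tz":0,"roll":0},
    {"tx":0,"ty":0,"tz":0,"roll":0}
  ]
}}

```text
clock: 6.32
ee_pos: [0.4519, -0.2266, 0.0779]
tcp_rot: [[-0.996, -0.084, 0.001], [-0.084, 0.996, -0.0], [-0.001, -0.0, -1.0]]
force: [-0.4, 0.0, -1.1]
gripper_width: 0.0188
```

```bash
python3 - <<'E'
from tilt import *
np.set_printoptions(precision=4,suppress=True)
R,p=pose();sc=np.ascontiguousarray(imaging.camera("scene")[:,:,::-1]);im=np.ascontiguousarray(imaging.camera("wrist")[:,:,::-1]);tp=np.ascontiguousarray(imaging.camera("top")[:,:,::-1])
cv2.imwrite("pics/s5.png",sc);cv2.imwrite("pics/w5.png",im);cv2.imwrite("pics/t5.png",tp);np.savez("w5.npz",R=R,p=p)
print(p,status.state()["clock"],fit(R,p,im,range(114,320,12)))
m=imaging.camera_model("scene");mt=imaging.camera_model("top");x=-R[:,0]
for dz in(.004,.008):
    g=p+[0,0,dz];print(dz,"scene tip L/R",proj(m,g+.12*x+.008*R[:,1]),proj(m,g+.12*x-.008*R[:,1]),"top tip",proj(mt,g+.12*x))
def pan(i,y0,y1,x0,x1,s):return cv2.resize(i[y0:y1,x0:x1],None,fx=s,fy=s,interpolation=cv2.INTER_CUBIC)
a=pan(sc,160,240,110,190,5);b=pan(tp,190,270,340,420,5)
cv2.imwrite("pics/c5.png",np.hstack([a,b]))
E
```

```text
rear row 110
[ 0.4519 -0.2266  0.0779] 6.4667 (array([0.003 , 0.0271, 0.    ]), np.float64(0.478301805100001))
0.004 scene tip L/R [146.3826 192.8277] [138.5674 194.3876] top tip [376.1248 235.4822]
0.008 scene tip L/R [146.0613 191.2571] [138.2211 192.8112] top tip [376.6717 235.4927]
```

View pics/c5.png

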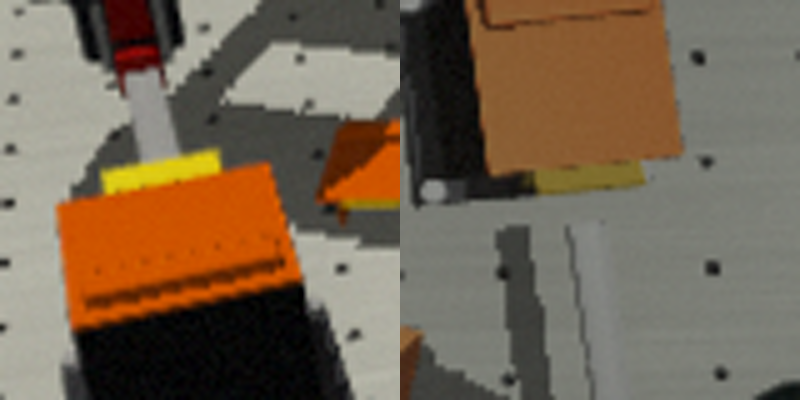

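The crops show the blade centred on the yellow flare in both views: scene columns 158 vs 161, top columns 587 vs 587. The tip is about 25 mm in front of the notch. I raise 3 mm and feed in slowly while watching the force.

{"fn": "arm_command", "kwargs": {
  "steps": [
    {"tx":0,"ty":0,"tz":3,"roll":0},
    {"tx":5,"ty":0.4,"tz":0,"roll":0},
    {"tx":5,"ty":0.4,"tz":0,"roll":0},
    {"tx":5,"ty":0.4,"tz":0,"roll":0},
    {"tx":5,"ty":0.4,"tz":0,"roll":0},
    {"tx":5,"ty":0.4,"tz":0,"roll":0},
    {"tx":0,"ty":0,"tz":0,"roll":0},
    {"tx":0,"ty":0,"tz":0,"roll":0}
  ]
}}

```text
clock: 7.13
ee_pos: [0.4768, -0.2244, 0.0801]
tcp_rot: [[-0.996, -0.084, -0.0], [-0.084, 0.996, 0.0], [0.0, 0.0, -1.0]]
force: [-0.5, -0.2, -0.8]
gripper_width: 0.0188
```

No contact, with the tip at about 0. Continuing.

{"fn": "arm_command", "kwargs": {
  "steps": [
    {"tx":4,"ty":0.3,"tz":0,"roll":0},
    {"tx":4,"ty":0.3,"tz":0,"roll":0},
    {"tx":0,"ty":0,"tz":0,"roll":0},
    {"tx":0,"ty":0,"tz":0,"roll":0}
  ]
}}

```text
clock: 7.47
ee_pos: [0.4848, -0.2239, 0.0803]
tcp_rot: [[-0.996, -0.084, -0.0], [-0.084, 0.996, -0.0], [0.0, -0.0, -1.0]]
force: [0.2, -0.2, -0.8]
gripper_width: 0.0184
```

{"fn": "arm_command", "kwargs": {
  "steps": [
    {"tx":3,"ty":0.3,"tz":0,"roll":0},
    {"tx":3,"ty":0.3,"tz":0,"roll":0},
    {"tx":3,"ty":0.3,"tz":0,"roll":0},
    {"tx":0,"ty":0,"tz":0,"roll":0},
    {"tx":0,"ty":0,"tz":0,"roll":0}
  ]
}}

```text
clock: 7.88
ee_pos: [0.4938, -0.223, 0.0803]
tcp_rot: [[-0.996, -0.084, -0.0], [-0.084, 0.996, 0.0], [0.0, 0.0, -1.0]]
force: [0.0, -0.3, -2.1]
gripper_width: 0.0188
```

{"fn": "arm_command", "kwargs": {
  "steps": [
    {"tx":2,"ty":0.2,"tz":0,"roll":0},
    {"tx":1.5,"ty":0.1,"tz":0,"roll":0},
    {"tx":0,"ty":0,"tz":0,"roll":0},
    {"tx":0,"ty":0,"tz":0,"roll":0}
  ]
}}

```text
clock: 8.22
ee_pos: [0.4972, -0.2227, 0.0803]
tcp_rot: [[-0.996, -0.084, -0.0], [-0.084, 0.996, -0.0], [0.0, -0.0, -1.0]]
force: [-0.2, 0.3, -0.8]
gripper_width: 0.0186
```

```bash
python3 - <<'E'
from tilt import *
np.set_printoptions(precision=4,suppress=True)
R,p=pose();sc=np.ascontiguousarray(imaging.camera("scene")[:,:,::-1]);im=np.ascontiguousarray(imaging.camera("wrist")[:,:,::-1]);tp=np.ascontiguousarray(imaging.camera("top")[:,:,::-1])
print(p,status.state()["clock"],status.state()["force"],fit(R,p,im,range(114,320,12)))
def pan(i,y0,y1,x0,x1,s):return cv2.resize(i[y0:y1,x0:x1],None,fx=s,fy=s,interpolation=cv2.INTER_CUBIC)
cv2.imwrite("pics/c6.png",np.hstack([pan(sc,160,240,110,190,5),pan(tp,190,270,340,420,5)]))
E
```

```text
rear row 110
[ 0.4972 -0.2227  0.0803] 8.3667 [-0.2595  0.5724 -1.7472] (array([0.0043, 0.0545, 0.    ]), np.float64(0.42837620611513477))
```

View pics/c6.png

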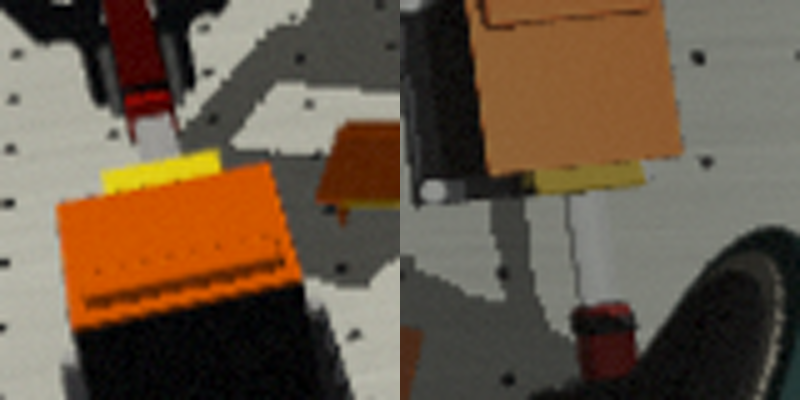

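The blade runs under the upper flare into the notch, with no contact force and a depth of about 20 mm by pose. Now I drop the grip to 20 N so the tool can pivot between the pads, and lever along the arc.

{"fn": "arm_command", "kwargs": {
  "steps": [
    {"tx":0,"ty":0,"tz":0,"roll":0},
    {"tx":0,"ty":0,"tz":-3,"roll":0},
    {"tx":0,"ty":0,"tz":-3,"roll":0},
    {"tx":0.3,"ty":0,"tz":-3,"roll":0},
    {"tx":0,"ty":0,"tz":-2.5,"roll":0},
    {"tx":0,"ty":0,"tz":0,"roll":0}
  ],
  "force": 20
}}

```text
clock: 8.87
ee_pos: [0.4978, -0.2229, 0.0688]
tcp_rot: [[-0.996, -0.084, 0.001], [-0.084, 0.996, -0.0], [-0.001, -0.0, -1.0]]
force: [-1.7, 0.5, 5.6]
gripper_width: 0.0188
```

```bash
python3 - <<'E'
from tilt import *
np.set_printoptions(precision=4,suppress=True)
R,p=pose();im=np.ascontiguousarray(imaging.camera("wrist")[:,:,::-1])
print(p,status.state()["clock"],status.state()["force"],status.state()["torque"],fit(R,p,im,range(114,320,12)))
E
```

```text
rear row 110
[ 0.4978 -0.2229  0.0688] 8.9167 [-1.4406 -0.4209  4.7595] [ 0.0049 -0.4221  0.0196] (array([0.0057, 0.147 , 0.    ]), np.float64(0.4088747023575645))
```

It pivots as intended: slope up by about 0.09 rad at 5 N. Continuing the arc.

{"fn": "arm_command", "kwargs": {
  "steps": [
    {"tx":0.4,"ty":0,"tz":-3.3,"roll":0},
    {"tx":0.4,"ty":0,"tz":-3.3,"roll":0},
    {"tx":0.5,"ty":0.1,"tz":-3.3,"roll":0},
    {"tx":0.7,"ty":0.1,"tz":-3.3,"roll":0},
    {"tx":0.8,"ty":0.1,"tz":-3.3,"roll":0},
    {"tx":0.8,"ty":0.1,"tz":-3.2,"roll":0},
    {"tx":0,"ty":0,"tz":0,"roll":0}
  ]
}}

```text
clock: 9.5
ee_pos: [0.5009, -0.2225, 0.0487]
tcp_rot: [[-0.996, -0.084, -0.0], [-0.084, 0.996, -0.0], [0.0, -0.0, -1.0]]
force: [-4.7, -1.8, 3.3]
gripper_width: 0.0187
```

```bash
python3 - <<'E'
from tilt import *
np.set_printoptions(precision=4,suppress=True)
R,p=pose();im=np.ascontiguousarray(imaging.camera("wrist")[:,:,::-1]);cv2.imwrite("pics/w7.png",im)
print(p,status.state()["clock"],status.state()["force"],status.state()["torque"],fit(R,p,im,range(118,320,12)))
E
```

```text
rear row 113
[ 0.5009 -0.2225  0.0487] 9.55 [-5.4254 -1.6877  3.2897] [-0.1866  0.2449 -0.0601] (array([0.0042, 0.3036, 0.    ]), np.float64(0.45955216499815255))
```

{"fn": "arm_command", "kwargs": {
  "steps": [
    {"tx":0,"ty":0,"tz":-3,"roll":0},
    {"tx":0.4,"ty":0,"tz":-3,"roll":0},
    {"tx":0.6,"ty":0,"tz":-3,"roll":0},
    {"tx":0,"ty":0,"tz":0,"roll":0},
    {"tx":0,"ty":0,"tz":0,"roll":0}
  ]
}}

```text
clock: 9.97
ee_pos: [0.5025, -0.2225, 0.0405]
tcp_rot: [[-0.996, -0.084, 0.001], [-0.084, 0.996, -0.0], [-0.001, -0.0, -1.0]]
force: [-0.9, -0.1, 4.8]
gripper_width: 0.0188
```

```bash
python3 - <<'E'
from tilt import *
np.set_printoptions(precision=4,suppress=True)
R,p=pose();im=np.ascontiguousarray(imaging.camera("wrist")[:,:,::-1]);sc=np.ascontiguousarray(imaging.camera("scene")[:,:,::-1]);tp=np.ascontiguousarray(imaging.camera("top")[:,:,::-1])
print(p,status.state()["clock"],status.state()["force"],status.state()["torque"],fit(R,p,im,range(124,320,12)))
def pan(i,y0,y1,x0,x1,s):return cv2.resize(i[y0:y1,x0:x1],None,fx=s,fy=s,interpolation=cv2.INTER_CUBIC)
cv2.imwrite("pics/c8.png",np.hstack([pan(sc,160,240,110,190,5),pan(tp,190,270,340,420,5)]))
E
```

```text
rear row 117
[ 0.5025 -0.2225  0.0405] 10.1167 [0.0563 0.1333 4.6782] [ 0.0654 -0.6192  0.011 ] (array([0.0034, 0.4093, 0.    ]), np.float64(0.4498750929241204))
```

View pics/c8.png

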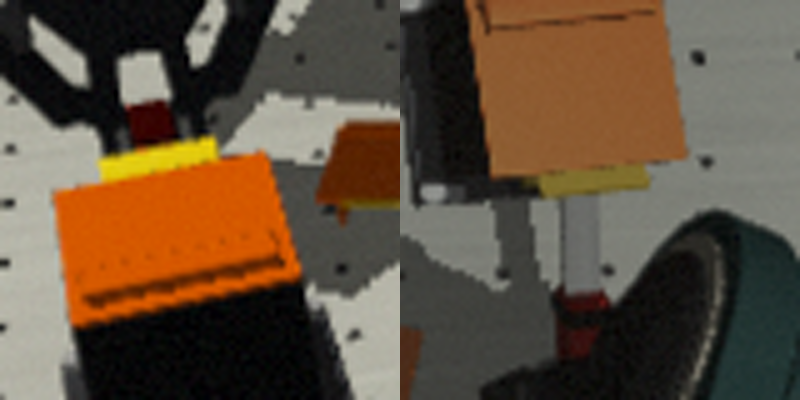

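The crops show the cover's front edge lifted (scene row at the right corner 165→153) and the flare riding up with it. By pose the slope is about 0.39. I press a little further, as the handle's rear end is nearly on the table.

{"fn": "arm_command", "kwargs": {
  "steps": [
    {"tx":0.4,"ty":0,"tz":-1.5,"roll":0},
    {"tx":0.4,"ty":0,"tz":-1,"roll":0},
    {"tx":0,"ty":0,"tz":0,"roll":0},
    {"tx":0,"ty":0,"tz":0,"roll":0}
  ]
}}

```text
clock: 10.45
ee_pos: [0.5032, -0.2224, 0.038]
tcp_rot: [[-0.996, -0.084, 0.001], [-0.084, 0.996, -0.0], [-0.001, -0.0, -1.0]]
force: [-1.8, -0.6, 7.4]
gripper_width: 0.0187
```

```bash
python3 - <<'E'
from tilt import *
np.set_printoptions(precision=4,suppress=True)
R,p=pose();im=np.ascontiguousarray(imaging.camera("wrist")[:,:,::-1]);sc=np.ascontiguousarray(imaging.camera("scene")[:,:,::-1]);cv2.imwrite("pics/s9.png",sc)
print(p,status.state()["clock"],status.state()["force"],status.state()["torque"],fit(R,p,im,range(124,320,12)))
# cover front-edge row vs column in scene, each snapshot; predicted edge rows for lift h
m=imaging.camera_model("scene")
def edge(i):
    h=cv2.cvtColor(i,cv2.COLOR_BGR2HSV);o=cv2.inRange(h,(5,150,120),(16,255,255))
    return [int(160+np.where(o[160:240,c])[0].min()) for c in(125,135,145,155,162)]
for n in("scene0","s5","s9"):print(n,edge(cv2.imread(f"pics/{n}.png")))
x=np.array([.9966,.083,0]);y=np.array([-.083,.9966,0]);o=np.array([.597,-.2155,.094])
for h in(0,5,9,13,17):print(h,[proj(m,o+[0,0,h*1e-3]+y*s).round(1) for s in(-.042,.042)])
E
```

```text
rear row 118
[ 0.5032 -0.2224  0.038 ] 10.55 [-1.5158 -0.2715  6.1847] [ 0.125  -0.539   0.0826] (array([0.0032, 0.4189, 0.    ]), np.float64(0.4511171894335114))
scene0 [200, 199, 196, 194, 193]
s5 [200, 199, 196, 194, 192]
s9 [197, 196, 194, 191, 190]
0 [array([120.8, 199.7]), array([163.3, 191.2])]
5 [array([120.2, 197.7]), array([163. , 189.2])]
9 [array([119.8, 196. ]), array([162.7, 187.6])]
13 [array([119.4, 194.4]), array([162.4, 185.9])]
17 [array([119. , 192.7]), array([162.1, 184.3])]
```

The front edge has lifted about 7 mm and still rides on the blade; a free cover should stand 13 mm up. By pose the tip is only about 18 mm in, and the handle's rear end is practically on the table. I ease off, push in about 4 mm for more lift, and press again.

{"fn": "arm_command", "kwargs": {
  "steps": [
    {"tx":-0.5,"ty":0,"tz":3,"roll":0},
    {"tx":2,"ty":0.2,"tz":1,"roll":0},
    {"tx":2,"ty":0.2,"tz":1,"roll":0},
    {"tx":0.5,"ty":0,"tz":0,"roll":0},
    {"tx":0,"ty":0,"tz":0,"roll":0},
    {"tx":0,"ty":0,"tz":0,"roll":0}
  ]
}}

```text
clock: 11.05
ee_pos: [0.5068, -0.2218, 0.0423]
tcp_rot: [[-0.996, -0.084, -0.0], [-0.084, 0.996, 0.0], [0.0, 0.0, -1.0]]
force: [0.2, -0.6, -1.7]
gripper_width: 0.0188
```

{"fn": "arm_command", "kwargs": {
  "steps": [
    {"tx":0.3,"ty":0,"tz":-2.5,"roll":0},
    {"tx":0.3,"ty":0,"tz":-2,"roll":0},
    {"tx":0,"ty":0,"tz":-1,"roll":0},
    {"tx":0,"ty":0,"tz":0,"roll":0},
    {"tx":0,"ty":0,"tz":0,"roll":0}
  ]
}}

```text
clock: 11.47
ee_pos: [0.508, -0.2221, 0.0377]
tcp_rot: [[-0.996, -0.084, 0.002], [-0.084, 0.996, -0.0], [-0.002, -0.001, -1.0]]
force: [-1.2, 1.0, 6.7]
gripper_width: 0.0189
```

```bash
cat > chk.py <<'E'
from tilt import *
np.set_printoptions(precision=4,suppress=True)
def edge(i):
    h=cv2.cvtColor(i,cv2.COLOR_BGR2HSV);o=cv2.inRange(h,(5,150,120),(16,255,255))
    return [int(160+np.where(o[160:240,c])[0].min()) for c in(125,135,145,155,162)]
def go(n,rows=range(124,320,12)):
    R,p=pose();im=np.ascontiguousarray(imaging.camera("wrist")[:,:,::-1]);sc=np.ascontiguousarray(imaging.camera("scene")[:,:,::-1]);cv2.imwrite(f"pics/s{n}.png",sc);cv2.imwrite(f"pics/w{n}.png",im)
    s=status.state();print(p,s["clock"],s["force"],s["torque"],fit(R,p,im,rows),"edge",edge(sc))
E
python3 -c "from chk import go;go(10)"
```

```text
rear row 119
[ 0.508  -0.2221  0.0377] 11.5667 [-0.4498  1.05    6.2655] [ 0.2185 -0.5658  0.0789] (array([0.0032, 0.4195, 0.    ]), np.float64(0.45112236448179716)) edge [194, 193, 191, 188, 188]
```

The edge is now about 14 mm up (6 px) and the blade was unloaded when eased, so the cover seems to have popped. I draw the blade out horizontally, still tilted, since its tip is lower than the raised cover.

{"fn": "arm_command", "kwargs": {
  "steps": [
    {"tx":0,"ty":0,"tz":1.5,"roll":0},
    {"tx":-2,"ty":-0.2,"tz":0,"roll":0},
    {"tx":-3,"ty":-0.2,"tz":0,"roll":0},
    {"tx":-3,"ty":-0.3,"tz":0,"roll":0},
    {"tx":-3,"ty":-0.2,"tz":0,"roll":0},
    {"tx":0,"ty":0,"tz":0,"roll":0},
    {"tx":0,"ty":0,"tz":0,"roll":0}
  ]
}}

```text
clock: 12.15
ee_pos: [0.4962, -0.2229, 0.0385]
tcp_rot: [[-0.996, -0.084, -0.0], [-0.084, 0.996, 0.0], [0.0, 0.0, -1.0]]
force: [-0.7, 0.0, -0.4]
gripper_width: 0.0188
```

```bash
python3 -c "from chk import go;go(11)"
```

```text
rear row 118
[ 0.4962 -0.2229  0.0385] 12.25 [-0.3198 -0.0405 -2.2698] [-0.004   0.0258 -0.0035] (array([0.0032, 0.4179, 0.    ]), np.float64(0.4511077324099201)) edge [194, 193, 191, 189, 188]
```

The cover stays up with the blade unloaded. I draw fully out.

{"fn": "arm_command", "kwargs": {
  "steps": [
    {"tx":-5,"ty":-0.4,"tz":0,"roll":0},
    {"tx":-8,"ty":-0.7,"tz":0,"roll":0},
    {"tx":-10,"ty":-0.8,"tz":0,"roll":0},
    {"tx":-12,"ty":-1,"tz":0,"roll":0},
    {"tx":-15,"ty":-1,"tz":0,"roll":0},
    {"tx":-10,"ty":-1,"tz":0,"roll":0},
    {"tx":0,"ty":0,"tz":0,"roll":0},
    {"tx":0,"ty":0,"tz":0,"roll":0}
  ],
  "force": 60
}}

```text
clock: 12.92
ee_pos: [0.436, -0.228, 0.0389]
tcp_rot: [[-0.997, -0.083, 0.001], [-0.083, 0.997, -0.0], [-0.001, -0.0, -1.0]]
force: [0.5, 0.5, -0.2]
gripper_width: 0.0187
```

```bash
python3 -c "
from chk import *
go(12)
tp=np.ascontiguousarray(imaging.camera('top')[:,:,::-1]);cv2.imwrite('pics/t12.png',tp);sc=cv2.imread('pics/s12.png')
pan=lambda i,y0,y1,x0,x1,s:cv2.resize(i[y0:y1,x0:x1],None,fx=s,fy=s,interpolation=cv2.INTER_CUBIC)
cv2.imwrite('pics/c12.png',np.hstack([pan(sc,160,240,110,190,5),pan(tp,190,270,340,420,5)]))"
```

```text
rear row 118
[ 0.436  -0.228   0.0389] 13.0167 [-0.5219  0.1436 -1.0329] [0.0199 0.0124 0.036 ] (array([0.0034, 0.4204, 0.    ]), np.float64(0.45559194492829014)) edge [194, 193, 191, 188, 187]
```

View pics/c12.png

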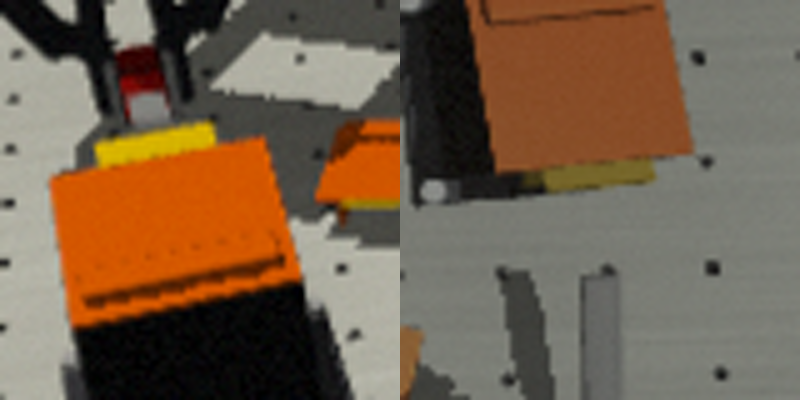

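Last crops: the cover stands up by its front edge with the blade fully out, and the box and blue cover are untouched. Now I lift and go back to the rest.

{"fn": "arm_command", "kwargs": {
  "steps": [
    {"tx":0,"ty":0,"tz":20,"roll":0},
    {"tx":0,"ty":0,"tz":35,"roll":0},
    {"tx":0,"ty":0,"tz":40,"roll":0},
    {"tx":0,"ty":0,"tz":40,"roll":0},
    {"tx":2,"ty":20,"tz":25,"roll":0.01},
    {"tx":4,"ty":36,"tz":5,"roll":0.01},
    {"tx":4,"ty":36,"tz":0,"roll":0.01},
    {"tx":5,"ty":36,"tz":0,"roll":0.01}
  ]
}}

```text
clock: 13.73
ee_pos: [0.4518, -0.0984, 0.2045]
tcp_rot: [[-0.992, -0.124, 0.001], [-0.124, 0.992, -0.0], [-0.001, -0.0, -1.0]]
force: [0.5, 0.3, -2.1]
gripper_width: 0.0189
```

{"fn": "arm_command", "kwargs": {
  "steps": [
    {"tx":5,"ty":36,"tz":0,"roll":0.01},
    {"tx":5,"ty":36,"tz":0,"roll":0.01},
    {"tx":5,"ty":36,"tz":0,"roll":0.01},
    {"tx":5,"ty":36,"tz":0,"roll":0.01},
    {"tx":5,"ty":36,"tz":0,"roll":0.01},
    {"tx":5,"ty":36,"tz":0,"roll":0.01},
    {"tx":5,"ty":36,"tz":0,"roll":0},
    {"tx":5,"ty":36,"tz":0,"roll":0}
  ]
}}

```text
clock: 14.4
ee_pos: [0.4915, 0.1906, 0.2036]
tcp_rot: [[-0.983, -0.184, 0.0], [-0.184, 0.983, 0.0], [-0.0, 0.0, -1.0]]
force: [0.7, 0.6, -1.1]
gripper_width: 0.0187
```

{"fn": "arm_command", "kwargs": {
  "steps": [
    {"tx":5,"ty":36,"tz":0,"roll":0},
    {"tx":3,"ty":36,"tz":-10,"roll":0},
    {"tx":0,"ty":12,"tz":-30,"roll":0},
    {"tx":0,"ty":0,"tz":-30,"roll":0},
    {"tx":0,"ty":0,"tz":0,"roll":0},
    {"tx":0,"ty":0,"tz":0,"roll":0}
  ]
}}

```text
clock: 14.9
ee_pos: [0.4989, 0.2723, 0.1327]
tcp_rot: [[-0.983, -0.184, -0.003], [-0.184, 0.983, -0.001], [0.003, -0.001, -1.0]]
force: [0.0, 0.2, -0.7]
gripper_width: 0.0188
```

```bash
python3 -c "
from tilt import *
R,p=pose();im=np.ascontiguousarray(imaging.camera('wrist')[:,:,::-1]);cv2.imwrite('pics/w13.png',im);print(p,fit(R,p,im,range(124,320,12)),status.state()['clock'],np.arctan2(-R[0,1],R[1,1]))"
```

```text
rear row 117
[0.49892936 0.27227696 0.13267253] (array([4.76191792e-03, 3.21896431e-01, 1.46146938e-04]), np.float64(0.5037843023956018)) 14.95 0.18480760071894997
```

Above the rest at yaw 0.185. I descend, then press softly at 20 N grip so the rear bar levels the tool.

{"fn": "arm_command", "kwargs": {
  "steps": [
    {"tx":-4,"ty":1,"tz":-25,"roll":0},
    {"tx":0,"ty":0,"tz":-25,"roll":0},
    {"tx":0,"ty":0,"tz":-15,"roll":0},
    {"tx":0,"ty":0,"tz":-5,"roll":0},
    {"tx":0,"ty":0,"tz":0,"roll":0},
    {"tx":0,"ty":0,"tz":0,"roll":0}
  ],
  "force": 20
}}

```text
clock: 15.45
ee_pos: [0.4964, 0.2734, 0.0658]
tcp_rot: [[-0.983, -0.183, 0.002], [-0.183, 0.983, 0.001], [-0.002, 0.001, -1.0]]
force: [0.4, 0.6, -0.6]
gripper_width: 0.0188
```

{"fn": "arm_command", "kwargs": {
  "steps": [
    {"tx":0,"ty":0,"tz":-4,"roll":0},
    {"tx":0,"ty":0,"tz":-4,"roll":0},
    {"tx":0,"ty":0,"tz":-4,"roll":0},
    {"tx":0,"ty":0,"tz":-3,"roll":0},
    {"tx":0,"ty":0,"tz":0,"roll":0},
    {"tx":0,"ty":0,"tz":0,"roll":0}
  ]
}}

```text
clock: 15.95
ee_pos: [0.4958, 0.2735, 0.0494]
tcp_rot: [[-0.983, -0.183, 0.001], [-0.183, 0.983, 0.001], [-0.001, 0.0, -1.0]]
force: [-0.5, -0.8, 5.5]
gripper_width: 0.0189
```

```bash
python3 -c "
from tilt import *
R,p=pose();im=np.ascontiguousarray(imaging.camera('wrist')[:,:,::-1]);cv2.imwrite('pics/w14.png',im);print(p,fit(R,p,im,range(124,320,12)),status.state()['clock'],status.state()['force'])"
```

```text
rear row 115
[0.49584464 0.27348392 0.0493726 ] (array([5.57572383e-03, 3.25413339e-01, 1.44873404e-04]), np.float64(0.47552153506969996)) 16.0 [-0.42651959  0.13795588  5.555093  ]
```

{"fn": "arm_command", "kwargs": {
  "steps": [
    {"tx":0,"ty":0,"tz":-4,"roll":0},
    {"tx":0,"ty":0,"tz":-4,"roll":0},
    {"tx":0,"ty":0,"tz":-4,"roll":0},
    {"tx":0,"ty":0,"tz":-2,"roll":0},
    {"tx":0,"ty":0,"tz":0,"roll":0},
    {"tx":0,"ty":0,"tz":0,"roll":0}
  ]
}}

```text
clock: 16.5
ee_pos: [0.4965, 0.2737, 0.036]
tcp_rot: [[-0.983, -0.183, 0.003], [-0.183, 0.983, 0.001], [-0.003, 0.001, -1.0]]
force: [3.2, 0.1, 7.2]
gripper_width: 0.0184
```

```bash
python3 -c "
from tilt import *
R,p=pose();im=np.ascontiguousarray(imaging.camera('wrist')[:,:,::-1]);cv2.imwrite('pics/w15.png',im);print(p,fit(R,p,im,range(124,320,12)),status.state()['clock'],status.state()['force'])"
```

```text
rear row 111
[0.49653353 0.27373064 0.03604419] (array([6.67281898e-03, 1.29921782e-01, 1.29034501e-04]), np.float64(0.4471653517287948)) 16.55 [2.5343104  0.86191775 8.54549635]
```

{"fn": "arm_command", "kwargs": {
  "steps": [
    {"tx":0,"ty":0,"tz":-2,"roll":0},
    {"tx":0,"ty":0,"tz":-2,"roll":0},
    {"tx":0,"ty":0,"tz":-1,"roll":0},
    {"tx":0,"ty":0,"tz":0,"roll":0},
    {"tx":0,"ty":0,"tz":0,"roll":0}
  ]
}}

```text
clock: 16.97
ee_pos: [0.497, 0.2739, 0.0315]
tcp_rot: [[-0.983, -0.183, 0.004], [-0.183, 0.983, 0.002], [-0.004, 0.001, -1.0]]
force: [4.9, 0.3, 10.7]
gripper_width: 0.0189
```

```bash
python3 -c "
from tilt import *
R,p=pose();im=np.ascontiguousarray(imaging.camera('wrist')[:,:,::-1]);print(p,fit(R,p,im,range(124,320,12)),status.state()['clock'],status.state()['force'])"
```

```text
rear row 112
[0.49703998 0.27385896 0.03153778] (array([0.00737238, 0.07669442, 0.00013726]), np.float64(0.3555504363098403)) 17.0167 [ 5.28769833  0.42897203 10.12012874]
```

Level and lying on both bars. I release, then rise.

{"fn": "arm_command", "kwargs": {
  "steps": [
    {"tx":0,"ty":0,"tz":0,"roll":0},
    {"tx":0,"ty":0,"tz":0,"roll":0},
    {"tx":0,"ty":0,"tz":0,"roll":0},
    {"tx":0,"ty":0,"tz":0,"roll":0},
    {"tx":0,"ty":0,"tz":0,"roll":0},
    {"tx":0,"ty":0,"tz":0,"roll":0}
  ],
  "jaw": 50
}}

```text
clock: 17.52
ee_pos: [0.4954, 0.2732, 0.0295]
tcp_rot: [[-0.983, -0.183, -0.0], [-0.183, 0.983, -0.0], [0.0, -0.0, -1.0]]
force: [-0.1, -0.4, 0.1]
gripper_width: 0.0499
```

{"fn": "arm_command", "kwargs": {
  "steps": [
    {"tx":0,"ty":0,"tz":10,"roll":0},
    {"tx":0,"ty":0,"tz":30,"roll":0},
    {"tx":0,"ty":0,"tz":40,"roll":0},
    {"tx":0,"ty":0,"tz":40,"roll":0},
    {"tx":-5,"ty":0,"tz":40,"roll":0},
    {"tx":-10,"ty":0,"tz":40,"roll":0},
    {"tx":0,"ty":0,"tz":10,"roll":0},
    {"tx":0,"ty":0,"tz":0,"roll":0}
  ]
}}

```text
clock: 18.18
ee_pos: [0.481, 0.2737, 0.2448]
tcp_rot: [[-0.983, -0.183, 0.006], [-0.183, 0.983, 0.003], [-0.006, 0.002, -1.0]]
force: [0.1, -0.2, -0.3]
gripper_width: 0.05
```

```bash
python3 -c "
from chk import *
R,p=pose();im=np.ascontiguousarray(imaging.camera('wrist')[:,:,::-1]);tp=np.ascontiguousarray(imaging.camera('top')[:,:,::-1]);sc=np.ascontiguousarray(imaging.camera('scene')[:,:,::-1])
cv2.imwrite('pics/w16.png',im);T=(R,p);m=imaging.camera_model('wrist')
h=cv2.cvtColor(im,cv2.COLOR_BGR2HSV);k=cv2.inRange(h,(0,130,20),(8,255,255))|cv2.inRange(h,(172,130,20),(180,255,255));k[:,:200]=0;k[:,320:]=0
r=np.where(k.any(1))[0];
for rr in(r.min()+2,(r.min()+r.max())//2,r.max()-3):
    c=np.where(k[rr])[0];print(rr,c.min(),c.max()+1,onz(m,c.mean()+.5,rr+.5,.05,T)[:2])
print('rear',r.min(),'front',r.max(),p,status.state()['clock'],'edge',edge(sc))
pan=lambda i,y0,y1,x0,x1,w,hh:cv2.resize(i[y0:y1,x0:x1],(w,hh),interpolation=cv2.INTER_CUBIC)
cv2.imwrite('pics/c16.png',np.vstack([np.hstack([pan(im,90,290,200,320,240,400),pan(sc,90,250,50,370,560,400)])]))"
```

```text
122 246 263 [0.423 0.261]
166 246 263 [0.4749 0.2705]Traceback (most recent call last):
  File "<string>", line 8, in <module>
    c=np.where(k[rr])[0];print(rr,c.min(),c.max()+1,onz(m,c.mean()+.5,rr+.5,.05,T)[:2])
                                  ~~~~~^^
    return umr_minimum(a, axis, None, out, keepdims, initial, where)
ValueError: zero-size array to reduction operation minimum which has no identity
```

```bash
python3 -c "
from chk import *
R,p=pose();im=np.ascontiguousarray(imaging.camera('wrist')[:,:,::-1]);sc=np.ascontiguousarray(imaging.camera('scene')[:,:,::-1])
T=(R,p);m=imaging.camera_model('wrist')
h=cv2.cvtColor(im,cv2.COLOR_BGR2HSV);k=cv2.inRange(h,(0,130,20),(8,255,255))|cv2.inRange(h,(172,130,20),(180,255,255));k[:,:200]=0;k[:,320:]=0
r=np.where(k.sum(1)>255*8)[0];e=[]
for rr in(r.min(),r.max()+1):
    X=onz(m,254.5,rr,.05,T)[:2];e.append(X);print(rr,X)
print('centre',(e[0]+e[1])/2,p,status.state()['clock'],'edge',edge(sc))
pan=lambda i,y0,y1,x0,x1,w,hh:cv2.resize(i[y0:y1,x0:x1],(w,hh),interpolation=cv2.INTER_CUBIC)
cv2.imwrite('pics/c16.png',np.hstack([pan(im,90,290,200,320,240,400),pan(sc,90,250,50,370,560,400)]))"
```

```text
122 [0.42   0.2595]
217 [0.5368 0.281 ]
centre [0.4784 0.2703] [0.4802 0.2731 0.2388] 18.4333 edge [194, 193, 191, 189, 188]
```

View pics/c16.png

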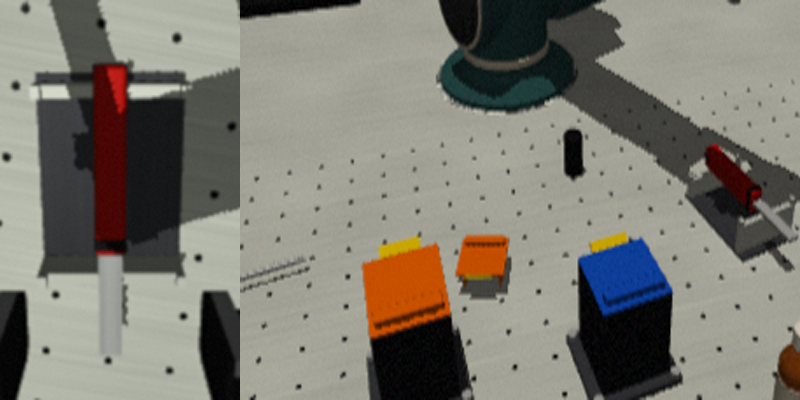

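The picture shows the tool lying on both bars of the rest, with its centre at (0.478, 0.270), within 3 mm of the rest point. The orange cover's front edge is still up and the blue cover is undisturbed. Handing in.

```bash
python3 -c "
from plant import bot
print(bot.finish_job())"
```

```text
the job is handed in; nothing more can be done
None
```

The orange cover is out of its snaps and lies loose on its box with the front edge up. The tool is back on its rest, and I handed the job in at about 18.4 s.

- **Levering:** I gripped the tool 20 mm ahead of the handle centre and put the blade about 20 mm into the notch. I levered at 20 N grip so the tool could pivot between the pads.
- **First press:** it lifted the front edge only about 7 mm. By pose the tip was then about 18 mm in. I pushed in about 4 mm more and pressed again, and the cover came free.
- **Slope reached:** it was about 0.42 rad, not 0.45, because the handle's rear end met the table first.
- **Drawing out:** the arm could not pitch the tool, so I drew the blade out still tilted instead of level, with no contact force measured. The rest's rear bar levelled the tool when I laid it down.

**Last checks:**
- The cover's front edge is about 13–14 mm above its seat. It held there after the blade was out and until the hand-in.
- The tool lies on both crossbars, with its centre about 3 mm from the rest point and in line with the rest.
- The blue cover looks undisturbed, and the gripper is open and clear of everything.

My height estimates for the tool in the hand disagreed by up to 5 mm, so I fed the blade in slowly while watching the force. No check failed at the end.

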